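# Lock the open cover screw of the control box with the T-key

### The arm

A 6-joint arm with a two-finger parallel gripper is mounted at the origin on a cart in front of the work surface, level with it; the furniture and walls round the work are solid. World frame = base frame: x ahead of the robot, y to its left, z up, the work surface at z = 0. Lengths are in m, angles in rad, forces in N, time in s.
With the tool pointing down it reaches from about 0.4 to 0.825 m from the base axis. Payload 7 kg.
Tool frame: the origin (TCP) lies at the very end of the fingers, on their centre line; the grasp point (between the pads) lies 19 mm behind it; z points along the fingers, y is the line along which they close (so a half turn about z gives the same grasp; the last joint's range is limited). The gripper opens to 85 mm and grips with 20 to 120 N. Pads are 22 mm wide; open, the fingers measure 114 mm over their backs; the gripper's body (76 mm by 85 mm) begins 54 mm behind the grasp point. The pads swing forward as they close: fully open they stand 13 mm farther back than shut.
Start: joints at [1.465, 0.359, 0.012, 0, -1.224, -0.288], TCP at [0.259, 0.623, 0.231] pointing down, gripper open.
Joint ranges: [-3.07, 3.07], [-1.43, 2.12], [-1.02, 1.25], [-3.03, 1.67], [-3.05, -0], [-3.03, 3.03]. Speed limits (rad/s): [2.39, 2.39, 3.01, 3.14, 3.14, 3.14].

### API

Orientations are given as a unit quaternion [w, x, y, z].
In Python, from cell import get_state, grab_frame, camera_params, finish_job gives the robot as it stands.
- The arm moves only by the tool apply_moves, never from a script. Its argument "motion" is a list that holds one entry, the list of rows, each a list of 7 numbers: the shift along the world's x, y, z in cm, then the turn, a rotation vector about the world's x, y, z in rad, then the closure, from 0 (fully open) to 1 (shut). In form: [[[tx, ty, tz, rx, ry, rz, hand], ...]]. A call has exactly 8 rows; each row is the pose to reach, as a shift and turn from the pose commanded when the call began; what a row does not reach only later rows make up. A row lasts 1/8 s, in which the tool goes at most 62.5 mm and 10.7 degrees, less where a joint would pass 70% of its speed; a pose out of reach is approached as far as the arm can. A call with a gripper value outside its range is refused whole. The fingers move at their own pace and stop on an object; the grip force is fixed at half the most. Time passes only in rows, so rows that repeat a pose let the fingers close, or fill a call up. It gives the time, the measured TCP pose, the force, the opening and the grip force at its end, in the units of the state.
- get_state(): the state, without advancing time (a new reading comes with each control period).
- grab_frame(name): name is "scene" or "side" or "wrist"; returns the picture (480x640x3 uint8, blue, green, red); there is no depth.
- camera_params(name): a dict with "K" (3x3 intrinsics, pixels), "dist_coeffs" ([k1, k2, p1, p2, k3] as OpenCV has them; the pictures are not rectified), "cam_to_world" (4x4, takes a point from camera to world coordinates). Camera axes: x right, y up, looking along -z (the intrinsics and any distortion apply to the point x, -y, -z); pixel columns grow to the right and rows downward; lengths in m; the calibration is good to about 2 mm. A picture is of the moment at which its call begins: read the wrist's pose just before it. camera_params takes no time and is no camera call; for the wrist camera it gives the pose at the moment of the call.
- finish_job(): hands the job in; it is judged then, once.
The state is a dict: "t": time; "qpos": joint angles; "dq": joint speeds; "effort": joint torques, N m; "eef_pos": TCP position; "ee_rot": TCP orientation; "ft_force": force on the tool from outside, world axes, zero at the start; "wrist_torque": the same for the moment, N m; "opening": opening from 0.0 (shut) to 1.0 (fully open); "grasp_force": force on a finger pad.
Only numpy, scipy, OpenCV 4.12 (cv2) and the standard library are available. Lean on these libraries where they do the work, as an engineer would, in place of code of your own. Each camera call takes 0.05 s, during which the arm holds its last target. There are 200 camera calls.

### The job

The cover of the grey control box has two captive wing screws: one is locked, its brass wing in line with the two white marks on its black plate, and the other still stands askew. Take the red-handled T-key that stands on the bench, fit its forked foot down over the askew wing and turn it clockwise (seen from above) fully home against its stop, wing in line with the white marks. Leave the key standing upright and fully seated on that screw; turn the screw only with the key, never touch the screws or their black plates with the robot itself, and leave the locked screw as it is.

Things in the scene. Friction and masses are not known exactly. Their poses are not given: they have to be found in the camera images.
- key: Loose T-key, 160 g, 100 mm tall, upright on the bench. Origin: centre of its underside. Red handle bar 66 mm along key x, 14 mm thick along y, 76 to 100 mm up: grasp it across the 14 mm. Below it a 16 mm shaft, a 48 mm disc and the foot: two steel prongs, 40 mm along x, 8 mm thick, with a slot between them, 20 mm wide, 17 mm deep, along key x (parallel to the handle). Same after a half turn.
- latch_a_base: Black round plate (76 mm, 5 mm thick) with the askew screw, fixed on the 136 x 256 mm cover, 60 mm above the bench. Origin: centre of its underside, on the screw axis, z up; white marks on its y axis. The brass wing is a bar 48 mm long, 8 mm thick, top rounded, 14 mm above the plate. Seated, the key's prongs stand on the plate either side of the wing: key origin 5 mm above this origin.
- latch_a (a joint): Turn of the askew screw, rad, growing clockwise from above. At q the wing lies along the plate's x axis turned clockwise by q; at the stop, 1.571, it is locked, in line with the marks. Starts at 0.45 to 0.8; light friction (0.05 Nm), stays where left. The wing has play in the key's slot: the key turns up to about 0.3 rad before it drives the wing, so must go that much past the locked angle.
- latch_b_base: The same black plate with the locked screw, same axes, on the same cover, 130 mm from the other plate; which end of the box is which varies.
- latch_b (a joint): Turn of the locked screw in rad, same meaning as latch_a; it starts locked (about 1.56) and must stay so.
Not all that is in view belongs to the job. Leave any pink or turquoise look-alike of the key alone.

How it is judged:
On the way:
1. the key is seated over the askew screw, before that is locked (horizontal distance between key and latch_a_base below 0.015 m and z of key in the frame of latch_a_base below 0.012 m and value of joint latch_a below 1.4 rad), for 0.1 s.
At the end, for the whole second after the job is handed in: The askew screw is turned to within 10 degrees of its stop (over 1.40 rad), the other screw is still locked (over 1.40 rad), and the released key stands at rest and upright (within 10 degrees) on the turned screw, centred within 15 mm and seated within 5 mm of its full depth (value of joint each of latch_a, latch_b above 1.4 rad and horizontal distance between key and latch_a_base below 0.015 m and z of key in the frame of latch_a_base below 0.01 m and angle between key's own z axis and vertical below 0.17 rad and linear speed of key below 0.02 m/s); the robot touches nothing.
It fails at once if the robot itself touches the askew screw or its plate (contact force between any of the fingers, the arm and latch_a_base above 1 N).
It fails at once if the robot itself touches the locked screw or its plate (contact force between any of the fingers, the arm and latch_b_base above 1 N).
It fails at once if the locked screw is turned back (value of joint latch_b below 1.35 rad).
It also fails if it takes over 40 s, if anything falls off the work surface, if the arm or the gripper's body presses on something with over 40 N, if the wrist force passes 120 N, or if a joint passes its speed limit or range.

## Working session

There is one attempt and no reset: what is moved stays moved. The work goes in short steps, Python scripts to look and compute and a tool call to move; the robot and the scene stay as the last step left them, time stands still between calls to the robot, and variables do not carry over. Pictures are saved under pics/ and viewed, at most 10 in all, crops included, and the job is handed in when it is done.

Besides the shell and the picture viewer there is one more tool, called after ">>>" in YAML: its name, and indented under it one key for each argument. apply_moves: Moves the arm, as the interface text tells. Its arguments: {"type":"object","properties":{"motion":{"type":"array"}},"required":["motion"]}

```bash
mkdir -p pics; cat > h.py <<'E'
import numpy as np,cv2
from cell import *
def save(n,f,crop=None,s=1):
    im=grab_frame(n)
    if crop: x0,y0,x1,y1=crop; im=im[y0:y1,x0:x1]
    if s!=1: im=cv2.resize(im,None,fx=s,fy=s,interpolation=cv2.INTER_CUBIC)
    cv2.imwrite('pics/'+f,im)
def ray(p,px):
    K=np.array(p['K'],float);d=np.array(p['dist_coeffs'],float);T=np.array(p['cam_to_world'])
    u=cv2.undistortPoints(np.array([[px]],float),K,d)[0,0]
    return T[:3,3],T[:3,:3]@np.array([u[0],-u[1],-1.])
def at_z(p,px,z):
    o,d=ray(p,px); return o+d*(z-o[2])/d[2]
def proj(p,P):
    T=np.array(p['cam_to_world']);c=(np.atleast_2d(P)-T[:3,3])@T[:3,:3]
    return cv2.projectPoints(c*[1,-1,-1],np.zeros(3),np.zeros(3),np.array(p['K'],float),np.array(p['dist_coeffs'],float))[0][:,0]
E
python3 - <<'E'
from h import *
a=grab_frame('scene');b=grab_frame('side');c=grab_frame('wrist')
cv2.imwrite('pics/scene.png',a);cv2.imwrite('pics/sw.png',cv2.resize(np.hstack([b,c]),(800,300)))
cv2.imwrite('pics/side.png',b);cv2.imwrite('pics/wrist.png',c)
for n in('scene','side','wrist'):print(n,np.round(camera_params(n)['cam_to_world'],2).tolist())
print(get_state())
E
```

```text
scene [[0.63, 0.39, -0.67, -0.18], [-0.78, 0.34, -0.53, -0.51], [0.02, 0.85, 0.52, 0.56], [0.0, 0.0, 0.0, 1.0]]
side [[-0.93, 0.31, -0.18, 0.29], [-0.36, -0.81, 0.47, 0.54], [-0.0, 0.5, 0.86, 1.01], [0.0, 0.0, 0.0, 1.0]]
wrist [[-0.38, 0.88, 0.28, 0.33], [-0.92, -0.37, -0.11, 0.59], [0.0, -0.3, 0.95, 0.37], [0.0, 0.0, 0.0, 1.0]]
{'t': 0.15, 'qpos': array([ 1.46509566e+00,  3.59246766e-01,  1.13148528e-02, -2.47686745e-04,
       -1.22410739e+00, -2.88090892e-01]), 'dq': array([ 0.00047111, -0.00318372,  0.00214116,  0.00110289,  0.00149325,
       -0.00072213]), 'effort': array([-1.59644238e-03, -5.83873630e+01,  2.93649799e+01,  6.94048941e+00,
       -4.26759536e-03, -5.80417677e-06]), 'eef_pos': array([0.25888775, 0.62300824, 0.23058419]), 'ee_rot': array([ 6.29510540e-04,  9.80670125e-01, -1.95667336e-01, -5.93668263e-05]), 'ft_force': array([-0.24098824, -0.42386617,  0.16977757]), 'wrist_torque': array([-0.03638238, -0.02576018,  0.02487562]), 'grasp_force': 0.0, 'opening': 1.0009595252509955}
```

View pics/scene.png

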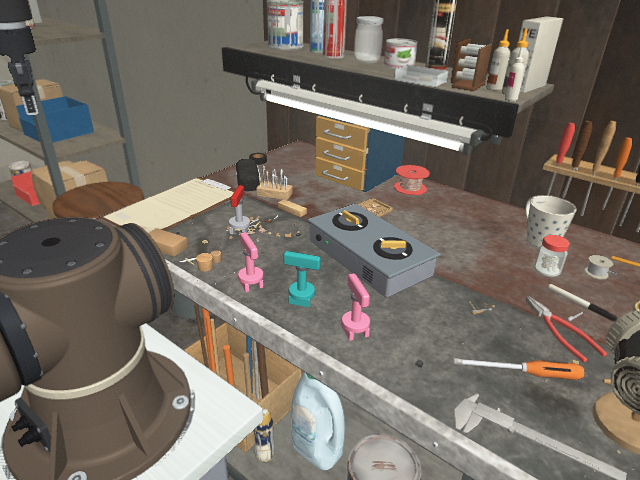

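View pics/sw.png

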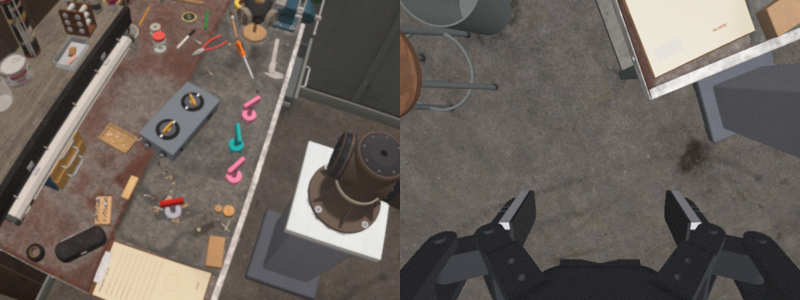

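Candidates: red-handled key at scene (238,205) / side (275,328); pinks at scene (250,262) and (355,305), turquoise at (302,275). Only the first has a red handle, steel body. The box is at scene (372,245), its two plates at (350,220) and (393,247).

```bash
python3 - <<'E'
import cv2,numpy as np
b=cv2.imread('pics/side.png');a=cv2.imread('pics/scene.png')
f=lambda im,x,y,w,h:cv2.resize(im[y:y+h,x:x+w],(400,300),interpolation=cv2.INTER_CUBIC)
o=np.vstack([np.hstack([f(b,235,295,80,60),f(b,220,130,140,105)]),np.hstack([f(a,198,180,80,60),f(a,305,195,140,105)])])
cv2.imwrite('pics/crop.png',o)
E
```

```text
(no output)
```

View pics/crop.png

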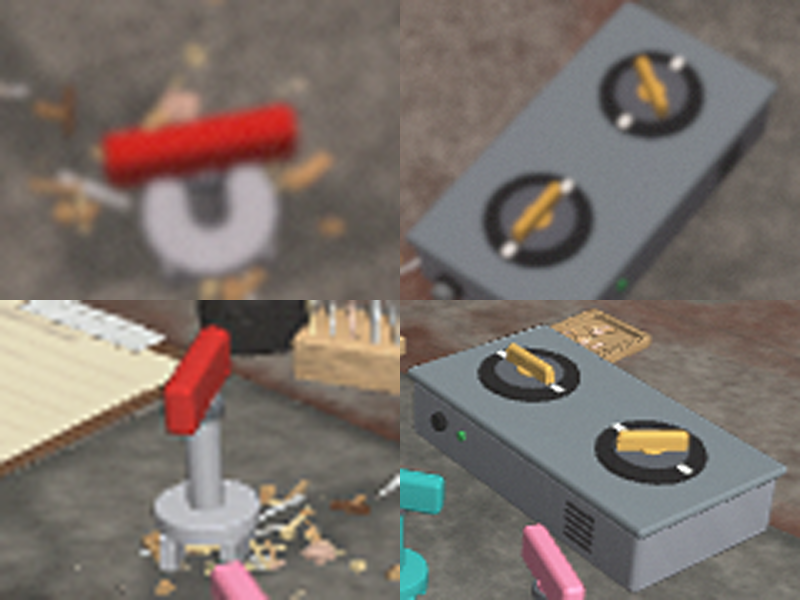

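The crop confirms it: red bar, steel disc and prongs. The askew wing is on the upper-right plate in side (308,163); the locked one is at (268,207).

```bash
python3 - <<'E'
from h import *
p=camera_params('side');q=camera_params('scene')
S=lambda x,y:(235+x*.2,295+y*.2); B=lambda x,y:(220+(x-400)*.35,130+y*.35)
C=lambda x,y:(198+x*.2,180+(y-300)*.2); D=lambda x,y:(305+(x-400)*.35,195+(y-300)*.35)
pr=lambda n,v:print(n,np.round(v,4))
pr('handle L',at_z(p,S(107,148),.1));pr('handle R',at_z(p,S(293,115),.1))
pr('disc',at_z(p,S(210,215),.028))
for n,x in dict(a=(652,95),am1=(678,62),am2=(625,121),b=(538,220),bm1=(567,186),bm2=(509,250)).items(): pr(n,at_z(p,B(*x),.065))
pr('wing a',at_z(p,B(641,60),.078));pr('wing a',at_z(p,B(660,113),.078))
for n,x in dict(a=(651,453),am1=(618,428),am2=(684,469),b=(529,374)).items(): pr('sc '+n,at_z(q,D(*x),.065))
pr('sc wing',at_z(q,D(618,434),.076));pr('sc wing',at_z(q,D(688,434),.076))
pr('sc disc',at_z(q,C(207,510),.028));pr('sc han',at_z(q,C(222,330),.1));pr('sc han',at_z(q,C(180,385),.1))
E
```

```text
handle L [0.4957 0.2453 0.1   ]
handle R [0.4423 0.2121 0.1   ]
disc [0.4679 0.2322 0.028 ]
a [ 0.5433 -0.1197  0.065 ]
am1 [ 0.5364 -0.1538  0.065 ]
am2 [ 0.5528 -0.0919  0.065 ]
b [0.5776 0.0053 0.065 ]
bm1 [ 0.5698 -0.0271  0.065 ]
bm2 [0.5865 0.034  0.065 ]
wing a [ 0.558  -0.1366  0.078 ]
wing a [ 0.5291 -0.0981  0.078 ]
sc a [ 0.539  -0.1294  0.065 ]
sc am1 [ 0.552 -0.095  0.065]
sc am2 [ 0.5363 -0.1564  0.065 ]
sc b [ 0.574  -0.0036  0.065 ]
sc wing [ 0.5294 -0.1083  0.076 ]
sc wing [ 0.5603 -0.144   0.076 ]
sc disc [0.463  0.2176 0.028 ]
sc han [0.4938 0.2341 0.1   ]
sc han [0.4443 0.2077 0.1   ]
```

>>> apply_moves:
  motion:
    - [[2.6,-5,0.3,0,0,0.12,0],[5.2,-10,0.6,0,0,0.23,0],[7.9,-15,1,0,0,0.35,0],[10.5,-20,1,0,0,0.46,0],[13.1,-25,1,0,0,0.58,0],[15.7,-30,1,0,0,0.69,0],[18.4,-35,1,0,0,0.81,0],[21,-39.7,1,0,0,0.92,0]]

```text
t: 1.15
eef_pos: [0.4695, 0.2245, 0.2414]
ee_rot: [-0.0, 0.965, 0.262, 0.0]
ft_force: [1.0, 0.9, 0.1]
opening: 1.001
grasp_force: 0.0
```

```bash
python3 - <<'E'
from h import *
for i in range(4): grab_frame('wrist')
s=get_state();print(s['t'],s['eef_pos'],s['ee_rot'],s['qpos'])
p=camera_params('wrist')
im=grab_frame('wrist');cv2.imwrite('pics/w1.png',im)
import pickle;pickle.dump(p,open('w1.pkl','wb'))
print(proj(p,[[.469,.226,.1],[.469,.226,0]]))
E
```

```text
1.35 [0.46933291 0.22525611 0.24120143] [-2.20997063e-05  9.65984866e-01  2.58598592e-01 -7.93408040e-05] [ 8.24702623e-01  9.67473598e-02 -3.09179263e-01 -1.32876718e-04
 -1.16498029e+00  1.26928850e+00]
[[319.35871497 225.47577851]
 [319.48449791 201.62123199]]
```

View pics/w1.png

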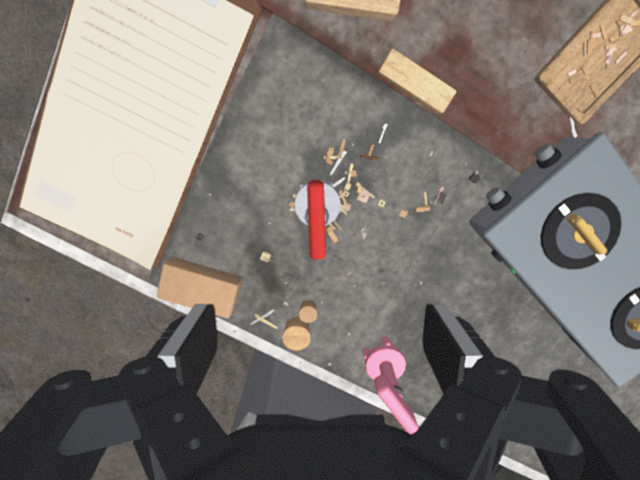

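The red key is directly under the hand: handle from (316,181) to (318.5,259), disc around (317,203); the pink look-alike is well clear at (390,380).

```bash
python3 - <<'E'
from h import *
import pickle;p=pickle.load(open('w1.pkl','rb'))
im=cv2.imread('pics/w1.png').astype(int);b,g,r=im[...,0],im[...,1],im[...,2]
m=((r>140)&(g<60)&(b<60)).astype('uint8');m[:,:250]=0;m[:,400:]=0;m[:150]=0;m[300:]=0
ys,xs=np.nonzero(m);print(xs.min(),xs.max(),ys.min(),ys.max())
for y in range(178,264,8):
    w=np.nonzero(m[y])[0]; print(y,w.min() if len(w) else 0,w.max() if len(w) else 0)
for px in[(316.5,181),(319,259),(318,220)]:print(at_z(p,px,.1))
print(at_z(p,(317.5,203),.028))
E
```

```text
308 324 183 257
178 0 0
186 308 322
194 308 322
202 309 310
210 309 311
218 309 323
226 310 311
234 310 311
242 310 312
250 311 324
258 0 0
[0.49937069 0.24609919 0.1       ]
[0.4434711  0.21164509 0.1       ]
[0.47245219 0.22926789 0.1       ]
[0.47160188 0.22977766 0.028     ]
```

>>> apply_moves:
  motion:
    - [[0.2,0.3,-5,0,0,0.03,0],[0.2,0.3,-10,0,0,0.03,0],[0.2,0.3,-14,0,0,0.03,0],[0.2,0.3,-17.1,0,0,0.03,0],[0.2,0.3,-17.1,0,0,0.03,0],[0.2,0.3,-17.1,0,0,0.03,0.6],[0.2,0.3,-17.1,0,0,0.03,1],[0.2,0.3,-17.1,0,0,0.03,1]]

```text
t: 2.4
eef_pos: [0.4714, 0.2298, 0.0714]
ee_rot: [-0.001, 0.962, 0.275, 0.001]
ft_force: [-0.6, -0.3, -0.8]
opening: 0.376
grasp_force: 0.0
```

>>> apply_moves:
  motion:
    - [[0,0,0,0,0,0,1],[0,0,0,0,0,0,1],[0,0,0,0,0,0,1],[0,0,0,0,0,0,1],[0,0,2,0,0,0,1],[0,0,5,0,0,0,1],[0,0,9,0,0,0,1],[0,0,13,0,0,0,1]]

```text
t: 3.4
eef_pos: [0.4706, 0.2289, 0.2012]
ee_rot: [0.0, 0.962, 0.274, -0.0]
ft_force: [0.4, 0.3, -1.5]
opening: 0.157
grasp_force: 59.0
```

>>> apply_moves:
  motion:
    - [[0.2,-3.5,0,0,0,-0.18,1],[0.4,-7,0,0,0,-0.36,1],[0.6,-10.5,0,0,0,-0.54,1],[0.8,-14,0,0,0,-0.72,1],[1,-17.5,0,0,0,-0.9,1],[1.2,-21,0,0,0,-1.08,1],[1.4,-24.7,0,0,0,-1.26,1],[1.5,-28.3,0,0,0,-1.44,1]]

```text
t: 4.4
eef_pos: [0.4856, -0.055, 0.2001]
ee_rot: [0.0, 0.903, -0.43, -0.0]
ft_force: [-0.0, -0.5, -1.4]
opening: 0.153
grasp_force: 58.9
```

```bash
python3 - <<'E'
from h import *
for i in range(4): grab_frame('side')
s=get_state();print(s['t'],s['eef_pos'],s['ee_rot'],s['qpos'],s['grasp_force'])
p=camera_params('wrist')
im=grab_frame('wrist');cv2.imwrite('pics/w2.png',im)
import pickle;pickle.dump(p,open('w2.pkl','wb'))
print(proj(p,[[.543,-.124,.065],[.576,.003,.065]]))
E
```

```text
4.6 [ 0.4855875  -0.05432743  0.20002262] [ 7.63609094e-05  9.03770320e-01 -4.28017651e-01 -3.06651426e-04] [ 2.91724169e-01  7.41232563e-02 -4.33529160e-01 -3.40251821e-04
 -1.06370161e+00  3.94641007e-01] 58.936621248722076
[[318.73689511 108.10391964]
 [185.60055599 211.76911583]]
```

View pics/w2.png

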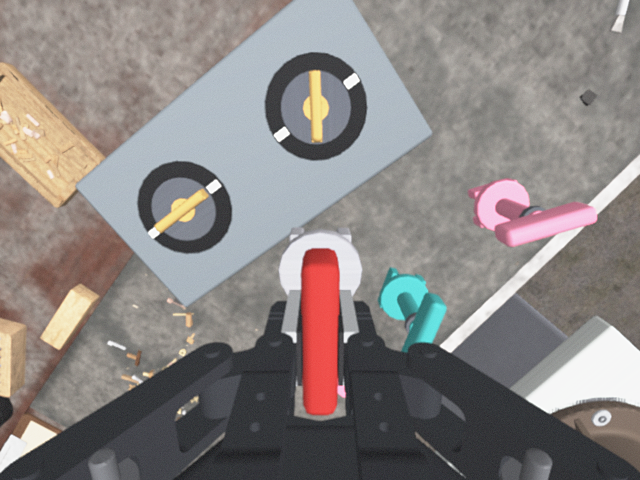

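The plate with the askew wing is centred at (316.5,106), with the wing from (315,70) to (317,142). The held key's handle runs (320.5,250)–(319.5,415), and the slot is nearly parallel to the wing.

```bash
python3 - <<'E'
from h import *
import pickle;p=pickle.load(open('w2.pkl','rb'))
from scipy.spatial.transform import Rotation as R
q=np.array([0,.90377,-.42802,0]);x=R.from_quat([q[1],q[2],q[3],q[0]]).as_matrix()[:,0]
yaw=np.degrees(np.arctan2(x[1],x[0]));print('toolyaw',yaw)
a=at_z(p,(316.5,106),.065);b=at_z(p,(184.5,207),.065);print(a,b,np.linalg.norm(a-b),'bearing',np.degrees(np.arctan2(*(b-a)[[1,0]])))
m1=at_z(p,(351,81.5),.065);m2=at_z(p,(281.5,134.5),.065);print('mid marks',(m1+m2)/2)
w1=at_z(p,(315.3,71),.073);w2=at_z(p,(317,142),.073);d=w1-w2;print('wing',np.degrees(np.arctan2(d[1],d[0])),(w1+w2)/2)
t=np.array([.4856,-.0543,.2000])
# key: handle top z = tcp +.0305 ; 
zt=.2000+.0305
h1=at_z(p,(320.5,251),zt);h2=at_z(p,(319.5,413),zt);print('handle',h1,h2,((h1+h2)/2-t)@x,np.degrees(np.arctan2(*(h1-h2)[[1,0]])))
# disc ; disc extremes left/right 279,362 ; far edge y=232
y=np.array([-x[1],x[0],0])
for zz in (.17-.02,.155,.16): 
  print(zz,(at_z(p,(320,232),zz)-t)@x,(at_z(p,(279,267),zz)-t)@y,(at_z(p,(362,267),zz)-t)@y)
c=t
K=[t+x*s*.033+[0,0,.03] for s in(1,-1)];print(proj(p,K))
E
```

```text
toolyaw -50.68390351434626
[ 0.54517858 -0.12408955  0.065     ] [5.78794787e-01 2.90462304e-04 6.50000000e-02] 0.12884267923555526 bearing 74.8759992652032
mid marks [ 0.54463336 -0.12233249  0.065     ]
wing -49.40346627399971 [ 0.54442567 -0.12290698  0.073     ]
handle [ 0.50883662 -0.08382355  0.2305    ] [ 0.46706888 -0.03226345  0.2305    ] 0.004386905000727019 -50.98980793431599
0.15000000000000002 0.020758415999030437 0.023008067250213968 -0.024825333481110233
0.155 0.02220591532860292 0.022393393101307335 -0.024188636559140986
0.16 0.0236534146581754 0.021778718952400695 -0.023551939637171736
[[318.30777835 263.42205679]
 [318.54956785 420.60226564]]
```

>>> apply_moves:
  motion:
    - [[3,-3.5,0,0,0,0,1],[5.9,-6.9,0,0,0,0,1],[5.9,-6.9,0,0,0,0,1],[5.9,-6.9,-2,0,0,0,1],[5.9,-6.9,-4,0,0,0,1],[5.9,-6.9,-5.2,0,0,0,1],[5.9,-6.9,-6,0,0,0,1],[5.9,-6.9,-6.3,0,0,0,1]]

```text
t: 5.65
eef_pos: [0.5451, -0.1223, 0.1372]
ee_rot: [0.0, 0.904, -0.427, -0.0]
ft_force: [0.4, 0.3, -1.4]
opening: 0.155
grasp_force: 58.9
```

```bash
python3 - <<'E'
from h import *
for i in range(3):
  a=grab_frame('scene')
s=get_state();print(s['t'],s['eef_pos'],s['ft_force'],s['wrist_torque'],s['grasp_force'])
b=grab_frame('side')
p=camera_params('scene');print(proj(p,[[.545,-.1235,.065],[.545,-.1235,.165]]),proj(camera_params('side'),[.545,-.1235,.065]))
f=lambda im,x,y,w,h:cv2.resize(im[y:y+h,x:x+w],(400,300),interpolation=cv2.INTER_CUBIC)
cv2.imwrite('pics/seat.png',np.hstack([f(a,345,195,100,75),f(b,250,110,120,90)]))
E
```

```text
5.8 [ 0.5452792  -0.12261897  0.13769778] [-0.4406558   0.04908182 -1.3497789 ] [-0.01933588 -0.02564169 -0.00988   ] 58.94025430083275
[[391.85482983 246.2392174 ]
 [397.28731442 199.8406778 ]] [[308.07238322 161.593891  ]]
```

View pics/seat.png

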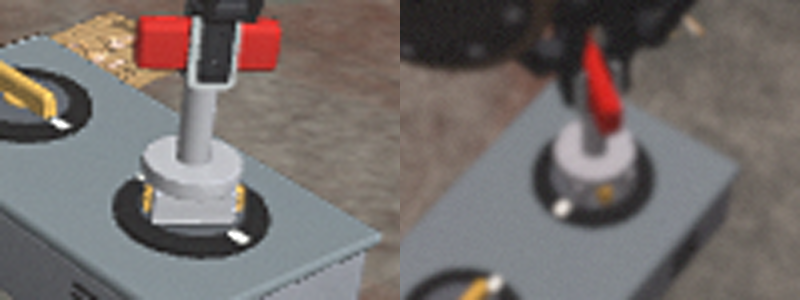

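Seated (gold wing tips show at both ends between the prongs). Lower a touch and turn.

>>> apply_moves:
  motion:
    - [[0,-0.1,-0.2,0,0,0,1],[0,-0.1,-0.2,0,0,-0.16,1],[0,-0.1,-0.2,0,0,-0.32,1],[0,-0.1,-0.2,0,0,-0.48,1],[0,-0.1,-0.2,0,0,-0.64,1],[0,-0.1,-0.2,0,0,-0.8,1],[0,-0.1,-0.2,0,0,-0.96,1],[0,-0.1,-0.2,0,0,-1.1,1]]

```text
t: 6.85
eef_pos: [0.5454, -0.1238, 0.1362]
ee_rot: [0.0, -0.545, 0.838, -0.0]
ft_force: [-2.1, 0.5, 3.9]
opening: 0.155
grasp_force: 59.6
```

```bash
python3 - <<'E'
from h import *
grab_frame('side');grab_frame('side')
s=get_state();print(s['t'],s['eef_pos'],s['ee_rot'],s['ft_force'],s['wrist_torque'],s['qpos'])
E
```

```text
6.95 [ 0.54541481 -0.12382243  0.13616199] [ 4.89202405e-04 -5.46501536e-01  8.37457857e-01 -4.12108655e-04] [-1.43207724 -0.11719959  5.54667786] [ 0.22156032  0.54448025 -0.06530881] [ 1.27020562e-01  2.51134728e-01 -3.76197712e-01  3.89622208e-04
 -9.42224048e-01 -5.41683448e-01]
```

>>> apply_moves:
  motion:
    - [[0,0,0,0,0,-0.05,1],[0,0,0,0,0,-0.1,1],[0,0,0,0,0,-0.13,1],[0,0,0,0,0,-0.16,1],[0,0,0,0,0,-0.18,1],[0,0,0,0,0,-0.18,1],[0,0,0,0,0,-0.18,1],[0,0,0,0,0,-0.18,1]]

```text
t: 7.95
eef_pos: [0.5453, -0.1238, 0.1362]
ee_rot: [0.0, -0.472, 0.882, -0.0]
ft_force: [-2.8, 1.1, 5.9]
opening: 0.153
grasp_force: 61.7
```

```bash
python3 - <<'E'
from h import *
a=grab_frame('scene');b=grab_frame('side')
s=get_state();print(s['t'],s['eef_pos'],s['ee_rot'],s['ft_force'],s['wrist_torque'])
f=lambda im,x,y,w,h:cv2.resize(im[y:y+h,x:x+w],(400,300),interpolation=cv2.INTER_CUBIC)
cv2.imwrite('pics/turn.png',np.hstack([f(a,345,195,100,75),f(b,250,110,120,90)]))
E
```

```text
8.05 [ 0.54528452 -0.12374711  0.13618819] [ 3.63354335e-04 -4.71715522e-01  8.81750660e-01 -3.29887079e-04] [-3.14139584  1.198921    5.5551933 ] [0.57510197 0.93678276 0.30692817]
```

View pics/turn.png

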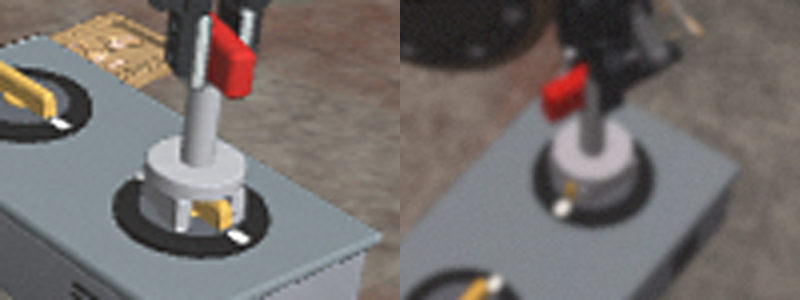

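>>> apply_moves:
  motion:
    - [[0,0,0,0,0,-0.03,1],[0,0,0,0,0,-0.06,1],[0,0,0,0,0,-0.08,1],[0,0,0,0,0,-0.08,1],[0,0,0,0,0,-0.08,1],[0,0,0,0,0,-0.08,1],[0,0,0,0,0,-0.08,1],[0,0,0,0,0,-0.08,1]]

```text
t: 9.05
eef_pos: [0.5455, -0.1235, 0.1362]
ee_rot: [0.001, -0.437, 0.9, -0.0]
ft_force: [-2.6, 2.4, 5.3]
opening: 0.156
grasp_force: 86.6
```

```bash
python3 - <<'E'
from h import *
grab_frame('side')
s=get_state();print(s['t'],s['eef_pos'],s['ee_rot'],s['ft_force'],s['wrist_torque'])
E
```

```text
9.1 [ 0.54551103 -0.12348462  0.13622142] [ 5.47024253e-04 -4.36536884e-01  8.99686125e-01 -3.56210341e-04] [-2.33368142  2.74679758  5.25638028] [1.05279407 0.77521224 0.83575214]
```

At the stop (torque 0.84 Nm). Unload, release, and retreat straight up.

>>> apply_moves:
  motion:
    - [[0,0,0,0,0,0.06,1],[0,0,0,0,0,0.1,1],[0,0,0,0,0,0.12,0.8],[0,0,0,0,0,0.12,0.5],[0,0,0,0,0,0.12,0],[0,0,0,0,0,0.12,0],[0,0,0,0,0,0.12,0],[0,0,0,0,0,0.12,0]]

```text
t: 10.1
eef_pos: [0.545, -0.1237, 0.1353]
ee_rot: [-0.0, -0.487, 0.873, -0.0]
ft_force: [-0.8, -0.2, 0.4]
opening: 0.997
grasp_force: 0.0
```

>>> apply_moves:
  motion:
    - [[0,0,0,0,0,0,0],[0,0,1,0,0,0,0],[0,0,3,0,0,0,0],[0,0,6,0,0,0,0],[0,0,10,0,0,0,0],[0,0,14,0,0,0,0],[0,0,14,0,0,0,0],[0,0,14,0,0,0,0]]

```text
t: 11.1
eef_pos: [0.5448, -0.1236, 0.2755]
ee_rot: [0.0, -0.487, 0.873, 0.0]
ft_force: [0.3, -0.4, -1.0]
opening: 1.0
grasp_force: 0.0
```

```bash
python3 - <<'E'
from h import *
a=grab_frame('scene');b=grab_frame('side');c=grab_frame('wrist')
s=get_state();print(s['t'],s['eef_pos'],s['ft_force'],s['opening'])
f=lambda im,x,y,w,h:cv2.resize(im[y:y+h,x:x+w],(400,300),interpolation=cv2.INTER_CUBIC)
cv2.imwrite('pics/end.png',np.vstack([np.hstack([f(a,345,195,100,75),f(b,250,110,120,90)]),np.hstack([f(c,0,0,640,480),f(c,240,100,240,180)])]))
E
```

```text
11.25 [ 0.54449402 -0.12368861  0.27443975] [-0.1994149  -0.43211035  0.04167977] 0.9988640935000953
```

View pics/end.png

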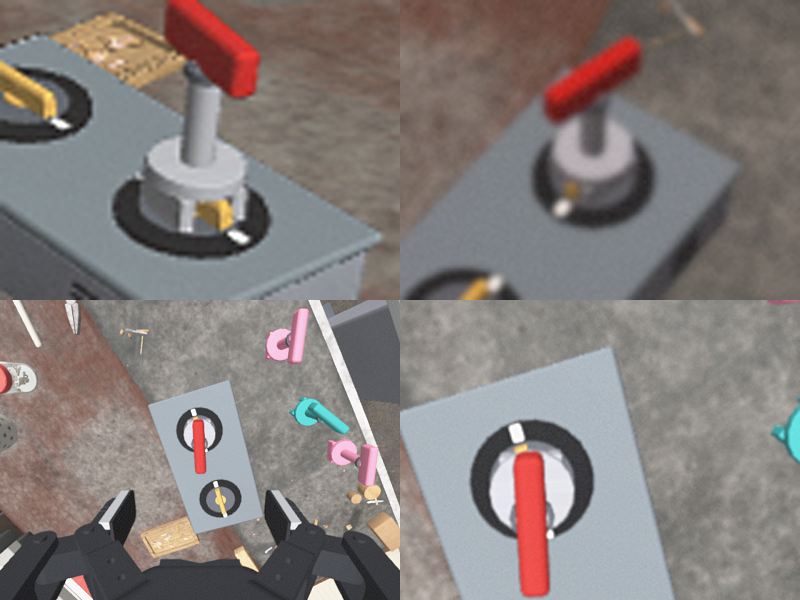

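The key stands upright, centred on the plate. The wing tip at (519,447) lines up with the white mark at (516,433), and the locked screw is unchanged.

```bash
python3 -c "
from cell import *
print(finish_job())"
```

```text
the job is handed in; nothing more can be done
None
```

The askew screw is turned home against its stop with its wing in line with the marks, and the key is left standing upright and seated on it. The locked screw was left as it was, and the job was handed in at about 11 s; no verdict was returned.

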